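# Lay up a slatted stand and hold its top slat against the sprung stop

## Task

Build up the slatted stand on the jig: lay the two short slats flat across the two fixed runners, square to them and centred, one towards each end, then lay the long slat on top of those two, along the middle and in line with the stop plate. Slide the long slat endwise against the sprung stop plate until the plate's pointer stands between the two marks, never driving the plate to the end of its travel, and keep that push steady: finish while you are still holding it there, so that someone can pin it. Leave everything else on the desk where it is.

Things in the scene. Friction and masses are not known exactly. Their poses are not given: they have to be found in the camera images.
- jig: Assembly jig fixed to the table: plywood base 12 mm thick, 150 mm wide, x = -115 to 165 mm, carrying two wooden runners and, at the +x end, a sprung stop. Origin at table height under the middle of the runners; x points towards the stop, z up.
- runners (a point): Midway between the two runners, level with their tops, 27 mm above the table; axes as the jig's. The runners are fixed light wood bars along x, 160 x 20 x 15 mm, centred 40 mm either side of this point. Short slats laid on them reach from 27 to 42 mm above the table, the long slat on those from 42 to 57 mm.
- stop_face (a point): Centre of the stop plate's face towards the runners; moves with the plate, axes as the jig's. At rest at x = 90, y = 0, z = 48 mm of the jig. Aluminium plate 56 mm wide, 10 mm thick, 30 to 66 mm above the table; two sprung rods run from it into a fixed aluminium block behind.
- stop (a joint): How far the stop plate is pushed in, in m: 0 at rest, 0.020 at the end of its travel. Spring of 600 N/m without preload (0.010 is 6 N); it springs back when let go.
- marks (a point): Midway between the two marks: thin dark lines, 8 mm apart, across the top of the fixed block (x = 124 to 160 mm of the jig, 70 mm wide, top 66 mm above the table). The plate carries a thin dark pointer over this top; its tip starts 10 mm short of this point, meets the first mark with the plate pushed in 6 mm and the second at 14 mm.
- long_slat: plain light wood slat, 170 mm long (its own x), 20 mm wide (its own y), 15 mm thick, 36 g or so, lying flat and loose on the table at the start. Origin: centre of the underside, which starts at table height. The longest of the three loose slats. Its two ends are alike.
- short_slat_a: plain light wood slat, 120 mm long (its own x), 20 mm wide (its own y), 15 mm thick, 26 g or so, lying flat and loose on the table at the start. Origin: centre of the underside, which starts at table height. One of the two short ones, which are alike and interchangeable.
- short_slat_b: plain light wood slat, 120 mm long (its own x), 20 mm wide (its own y), 15 mm thick, 26 g or so, lying flat and loose on the table at the start. Origin: centre of the underside, which starts at table height. The other short one.
- bowl: Bystander: stainless steel bowl, 140 mm across the rim, 60 mm high.
- rabbit: Bystander: white ceramic rabbit pencil holder with pencils in it, a cup 86 mm across and 85 mm high with the rabbit's head on one side (ears to 135 mm, pencils to 155 mm).
- long_ruler: Bystander: white plastic ruler lying flat, 300 x 30 x 4 mm.
- short_ruler: Bystander: clear plastic ruler lying flat, 200 x 28 x 4 mm.
- coaster: Bystander: round wooden coaster, 100 mm across, 9 mm thick.
- hammer: Bystander: hammer lying on its side, 240 mm long.
- glue: Bystander: white glue bottle standing upright, 52 mm across, 140 mm high.

How it is judged (in metres and radians):
On the way, in this order (a step that is already met when the one before it is completed fails the run):
1. both short slats lie across the runners, one towards each end, let go and at rest (((x of short_slat_a in the frame of jig between -0.075 and -0.02 m and y of short_slat_a in the frame of jig between -0.015 and 0.015 m and z of short_slat_a in the frame of jig between 0.023 and 0.031 m and angle between the x axis of each of short_slat_a, short_slat_b and the y axis of jig, either way round below 0.15 rad and x of short_slat_b in the frame of jig between 0.02 and 0.075 m and y of short_slat_b in the frame of jig between -0.015 and 0.015 m and z of short_slat_b in the frame of jig between 0.023 and 0.031 m) or (x of short_slat_b in the frame of jig between -0.075 and -0.02 m and y of short_slat_b in the frame of jig between -0.015 and 0.015 m and z of short_slat_b in the frame of jig between 0.023 and 0.031 m and angle between the x axis of each of short_slat_b, short_slat_a and the y axis of jig, either way round below 0.15 rad and x of short_slat_a in the frame of jig between 0.02 and 0.075 m and y of short_slat_a in the frame of jig between -0.015 and 0.015 m and z of short_slat_a in the frame of jig between 0.023 and 0.031 m)) and contact force between the fingers and short_slat_a below 0.1 N and linear speed of each of short_slat_a, short_slat_b below 0.02 m/s and contact force between the fingers and short_slat_b below 0.1 N), for 0.2 s.
2. the long slat lies on the two short slats, along the middle of the jig (((x of short_slat_a in the frame of jig between -0.075 and -0.02 m and y of short_slat_a in the frame of jig between -0.015 and 0.015 m and z of short_slat_a in the frame of jig between 0.023 and 0.031 m and angle between the x axis of each of short_slat_a, short_slat_b and the y axis of jig, either way round below 0.15 rad and x of short_slat_b in the frame of jig between 0.02 and 0.075 m and y of short_slat_b in the frame of jig between -0.015 and 0.015 m and z of short_slat_b in the frame of jig between 0.023 and 0.031 m) or (x of short_slat_b in the frame of jig between -0.075 and -0.02 m and y of short_slat_b in the frame of jig between -0.015 and 0.015 m and z of short_slat_b in the frame of jig between 0.023 and 0.031 m and angle between the x axis of each of short_slat_b, short_slat_a and the y axis of jig, either way round below 0.15 rad and x of short_slat_a in the frame of jig between 0.02 and 0.075 m and y of short_slat_a in the frame of jig between -0.015 and 0.015 m and z of short_slat_a in the frame of jig between 0.023 and 0.031 m)) and y of long_slat in the frame of jig between -0.012 and 0.012 m and z of long_slat in the frame of jig between 0.038 and 0.047 m and angle between the x axis of long_slat and the x axis of jig, either way round below 0.12 rad), for 0.2 s.
At the end, for the whole second after the job is handed in: Still held: stop pushed in 6 to 14 mm by the long slat (3 to 10 N) for the last second. Long slat on the short ones (5 mm), within 12 mm of the middle, 0.12 rad. Short slats on the runners (4 mm), square to 0.15 rad, centred to 15 mm, one each side, 20 to 75 mm from the middle (all of step 2 and value of joint stop between 0.006 and 0.014 m and x of long_slat in the frame of stop_face between -0.089 and -0.081 m and contact force between long_slat and jig between 3 and 10 N and contact force between the fingers and long_slat above 1 N and linear speed of long_slat below 0.02 m/s); the arm keeps its last pose, push and grip.
It fails at once if the stop plate is driven to the end of its travel (value of joint stop above 0.0185 m).
It fails at once if a bystander is moved by more than 25 mm (distance of any of bowl, rabbit, long_ruler, short_ruler, coaster, hammer, glue from where it was at the start of the episode above 0.025 m).
It also fails if it takes over 69 s, if anything falls off the work surface, if the arm or the gripper's body presses on something with over 40 N, if the wrist force passes 120 N, or if a joint passes its speed limit or range.

## Robot

A 6-joint arm with a two-finger parallel gripper is mounted at the origin on the work surface. World frame = base frame: x ahead of the robot, y to its left, z up, the work surface at z = 0. Lengths are in mm, angles in rad, forces in N, time in s.
With the tool pointing down it reaches from about 275 to 775 mm from the base axis. Payload 14.6 kg.
Tool frame: the origin (TCP) lies at the centre of the arm's flange, where the gripper is bolted on; the fingertips stand 173 mm ahead of it and the grasp point (between the pads) lies 155 mm ahead of it; x points along the fingers, z is the direction in which the jaws open and shut, and the axes are right-handed (so a half turn about x gives the same grasp; the last joint's range is limited). The gripper opens to 85 mm and grips with 20 to 120 N. Pads are 22 mm wide; open, the fingers measure 114 mm over their backs; the gripper's body (76 mm by 85 mm) begins 54 mm behind the grasp point. The pads swing forward as they close: fully open they stand 13 mm farther back than shut.
Start: joints at [1.173, 0.263, -0.048, 1.259, 0, 1.415], TCP at [126.226, 509.604, 404.678] pointing down, gripper open.
Joint ranges: [-2.65, 2.65], [-0.89, 1.7], [-1.18, 1.37], [-2.13, 2.11], [-1.35, 1.29], [-3.14, 3.14]. Speed limits (rad/s): [1.89, 1.89, 2.57, 2.79, 3.14, 3.14].

## Interface

Orientations are given as [roll, pitch, yaw] about the fixed x, y, z axes, in that order (R = Rz(yaw) Ry(pitch) Rx(roll)).
In Python, from rig import * gives the robot as it stands. The module is installed in compiled form; this text tells all that it offers.
- The arm moves only by the tool move_arm, never from a script. Its argument "targets" is a list that holds one entry, the list of rows, each a list of 7 numbers: the turn, a rotation vector about the tool's x, y, z in degrees, then the shift along the tool's x, y, z in mm, then the opening, from 0 (shut) to 1 (fully open). A call has 1 to 8 rows; each row is the pose to reach, as a shift and turn from the pose measured when the call began, along the tool's axes at that moment; what a row does not reach only later rows make up. A row lasts 1/8 s, in which the tool goes at most 62.5 mm and 10.7 degrees, less where a joint would pass 70% of its speed; a pose out of reach is approached as far as the arm can. A call with a gripper value outside its range is refused whole. The fingers move at their own pace and stop on an object; "force" is the grip in N (left out, the last holds). Time passes only in rows, so rows that repeat a pose let the fingers close. It gives the time, the measured TCP pose, the force and the opening at its end, in the units of the state.
- sense(): the state, without advancing time (a new reading comes with each control period).
- get_image(name): name is "side" or "top" or "wrist"; returns a dict with "color" (400x640x3 uint8, red, green, blue), "mtx" (3x3 intrinsics, pixels), "k1" (the pictures are not rectified: a ray, as slopes to the right and down, at radius r is drawn at 1 + k1 r^2 times it, then the intrinsics apply), "R" (3x3) and "t" (3): a world point X has camera coordinates R X + t; the wrist camera has in their place "T_tool_cam" (4x4, takes a point from camera to tool coordinates, whose origin is the TCP and whose axes are the tool frame's). Camera axes: x right, y down, z forward; pixel columns grow to the right and rows downward; lengths in mm; the calibration is good to about 2 mm. A picture is of the moment at which its call begins: read the wrist's pose just before it. There is no depth.
- job_done(): hands the job in, once; it reports no verdict.
The state is a dict: "time": time; "joints": joint angles; "dq": joint speeds; "effort": joint torques, N m; "tool_pos": TCP position; "tool_rot": TCP orientation; "wrist_force": force on the tool from outside, world axes, zero at the start; "ft_torque": the same for the moment, N m; "width": finger opening in mm.
Only numpy, scipy, OpenCV 4.12 (cv2) and the standard library are available. Lean on these libraries where they do the work, as an engineer would, in place of code of your own. Each camera call takes 0.05 s, during which the arm holds its last target. There are 200 camera calls.

## Working session

There is one attempt and no reset: what is moved stays moved. The work goes in short steps, Python scripts to look and compute and a tool call to move; the robot and the scene stay as the last step left them, time stands still between calls to the robot, and variables do not carry over. Pictures are saved under pics/ and viewed, about 8 in all and at most 12, crops included, and the job is handed in when it is done.

Besides the shell and the picture viewer there is one more tool, called after ">>>" by a JSON object that holds its "op" and its "data". move_arm: Moves the arm, as the interface text tells. Its arguments: {"type":"object","properties":{"targets":{"type":"array"},"force":{"type":"number"}},"required":["targets"]}

```bash
mkdir -p pics; python3 - <<'E'
from rig import *
import cv2,pickle
s=sense();print(s)
d={}
for n in("top","side"):
    im=get_image(n);d[n]=im
    cv2.imwrite(f"pics/{n}0.png",im["color"][:,:,::-1])
    print(n,im["mtx"].round(1).tolist(),im["k1"],im["R"].round(3).tolist(),im["t"].round(1).tolist())
d["wrist"]=get_image("wrist");print(d["wrist"]["T_tool_cam"].round(3).tolist(),d["wrist"]["mtx"].tolist(),d["wrist"]["k1"])
cv2.imwrite("pics/wrist0.png",d["wrist"]["color"][:,:,::-1])
pickle.dump(d,open("d0.pkl","wb"))
E
```

```text
{'time': 0.0, 'joints': array([ 1.17270085e+00,  2.63540674e-01, -4.89465773e-02,  1.25942050e+00,
        1.56637901e-06,  1.41549322e+00]), 'dq': array([ 1.46216709e-03, -4.48502783e-05,  1.27389640e-03, -5.01130195e-04,
       -7.06593583e-04, -6.02549635e-04]), 'effort': array([-3.94961608e-04, -6.37610865e+01,  3.84566832e+01,  1.36254245e-02,
       -2.17824736e-04,  9.62042861e-06]), 'tool_pos': array([126.18591944, 509.51018899, 404.21226239]), 'tool_rot': array([ 2.98488021,  1.5696849 , -1.97030115]), 'wrist_force': array([0.71154709, 0.28448641, 0.6616949 ]), 'ft_torque': array([ 0.03117652,  0.01334324, -0.00125758]), 'width': 85.9040001266751}
top [[392.5, 0.0, 321.7], [0.0, 392.5, 196.8], [0.0, 0.0, 1.0]] -0.07361455632584117 [[-0.048, -0.999, -0.005], [-0.976, 0.048, -0.211], [0.211, -0.005, -0.977]] [16.5, 563.7, 1109.7]
side [[430.2, 0.0, 323.5], [0.0, 430.2, 194.1], [0.0, 0.0, 1.0]] -0.059041118089680183 [[-0.957, -0.29, -0.012], [-0.155, 0.546, -0.823], [0.245, -0.786, -0.568]] [524.9, 128.2, 1150.8]
[[-0.0, -0.312, 0.95, 31.046], [-0.0, -0.95, -0.312, 79.419], [1.0, -0.0, 0.0, -0.298], [0.0, 0.0, 0.0, 1.0]] [[354.6957642407566, 0.0, 320.4635678804964], [0.0, 354.6957642407566, 201.93154604339696], [0.0, 0.0, 1.0]] 0.005496664310052085
```

View pics/top0.png

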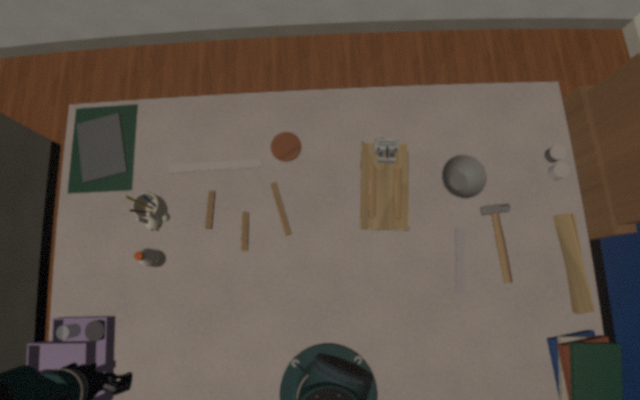

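View pics/side0.png

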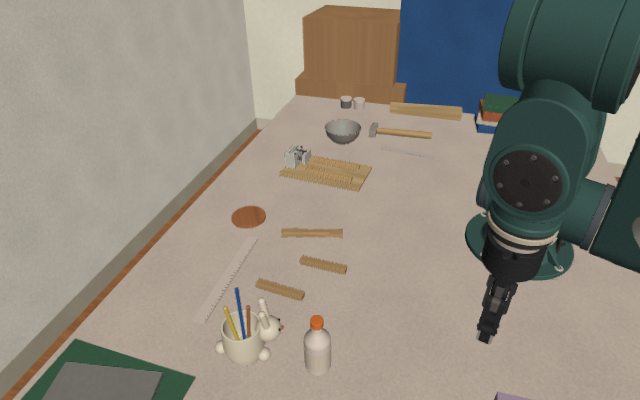

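The top view shows the short slats at about (210,210) and (245,231), the long one at (281,208), and the jig at (384,187) with its stop at (386,150), up in the picture. The rabbit, glue bottle and coaster stand to the left, near the slats.

```bash
cat > h.py <<'E'
import numpy as np,cv2,pickle
from scipy.spatial.transform import Rotation as Ro
def pose(s):
    T=np.eye(4);T[:3,:3]=Ro.from_euler('xyz',s['tool_rot']).as_matrix();T[:3,3]=s['tool_pos'];return T
def cast(im,px,z,Tw=None):
    px=np.atleast_2d(np.asarray(px,float));K=im["mtx"]
    d=(px-[K[0,2],K[1,2]])/[K[0,0],K[1,1]]
    u=d.copy()
    for _ in range(10): u=d/(1+im["k1"]*(u**2).sum(1,keepdims=True))
    r=np.c_[u,np.ones(len(u))]
    if Tw is None: c=-im["R"].T@im["t"];r=r@im["R"]
    else:
        W=Tw@im["T_tool_cam"];c=W[:3,3];r=r@W[:3,:3].T
    return c+r*((z-c[2])/r[:,2])[:,None]
def rect(P):
    (c,(w,h),a)=cv2.minAreaRect(P[:,:2].astype(np.float32)); a=np.radians(a)
    if w<h:w,h,a=h,w,a+np.pi/2
    return np.round(c,1),round(w,1),round(h,1),round(float((np.degrees(a)+90)%180-90),1)
def move_to(s,p,yaw_jaw,yaw=True):
    """row for grasp point at p (155 ahead), tool down, jaw axis (tool z) horizontal at angle yaw_jaw deg (mod 180)"""
    T=pose(s);best=None
    for a in(yaw_jaw,yaw_jaw+180):
        a=np.radians(a);x=np.array([0,0,-1.]);z=np.array([np.cos(a),np.sin(a),0]);R=np.c_[x,np.cross(z,x),z]
        rv=Ro.from_matrix(T[:3,:3].T@R).as_rotvec(degrees=True)
        if best is None or np.linalg.norm(rv)<np.linalg.norm(best[0]): best=(rv,R)
    rv,R=best;t=np.array(p,float)-155*R[:,0]
    return np.r_[rv,T[:3,:3].T@(t-T[:3,3])].round(1).tolist()
E
python3 - <<'E'
from h import *
d=pickle.load(open("d0.pkl","rb"))
im=d["top"];hsv=cv2.cvtColor(im["color"],cv2.COLOR_RGB2HSV)
print(hsv[210,210],hsv[190,230],hsv[200,384],hsv[145,287])
m=((hsv[...,1]>95)).astype(np.uint8);m[:120]=0;m[300:]=0
n,l,st,c=cv2.connectedComponentsWithStats(m)
for i in range(1,n):
    if st[i,4]>80:
        cs=cv2.findContours((l==i).astype(np.uint8),0,1)[0][0][:,0]
        print(c[i].round(1),st[i].tolist(),*[rect(cast(im,cs,z)) for z in(12,)])
im=d["side"];hsv=cv2.cvtColor(im["color"],cv2.COLOR_RGB2HSV)
m=((hsv[...,1]>95)).astype(np.uint8);
n,l,st,c=cv2.connectedComponentsWithStats(m)
for i in range(1,n):
    if st[i,4]>150 and 200<st[i,0]<400 and 100<st[i,1]<300:
        cs=cv2.findContours((l==i).astype(np.uint8),0,1)[0][0][:,0]
        print("side",c[i].round(1),st[i].tolist(),*[rect(cast(im,cs,z)) for z in(8,)])
W=pose({'tool_rot':[ 2.98488021,  1.5696849 , -1.97030115],'tool_pos':[126.2,509.5,404.2]});print(W.round(2))
E
```

```text
[ 15 113 102] [ 12  38 121] [ 18 104 113] [ 10 140  95]
[ 49.6 189.9] [14, 120, 53, 180, 1994] (array([613.8, 867.4]), 633.8, 186.1, 14.5)
[608.  173.6] [567, 120, 73, 122, 7049] (array([ 590.5, -973.4]), 405.7, 267.7, -1.4)
[285.5 146.3] [271, 132, 30, 29, 664] (array([745. ,  96.7]), 94.8, 92.1, 41.7)
[383.7 191.2] [361, 143, 47, 86, 3295] (array([ 601.8, -207.8]), 272.6, 144.3, -5.3)
[280.5 208.5] [272, 184, 18, 50, 228] (array([544.5, 118. ]), 163.8, 13.9, 14.8)
[209.8 209.8] [206, 192, 8, 36, 178] (array([551.4, 338.3]), 110.9, 16.2, -4.7)
[244.7 230.6] [242, 213, 6, 37, 167] (array([479.2, 229.5]), 110.9, 14.7, -2.8)
[501.3 248.3] [492, 214, 19, 68, 432] (array([ 389.9, -553.2]), 208.2, 21.5, 3.4)
[572.4 256.7] [555, 214, 36, 86, 1500] (array([ 346.7, -777.9]), 266.6, 65.4, 2.5)
[622.1 265.8] [600, 224, 40, 76, 2290] (array([ 325.5, -935.6]), 249.8, 135.6, -11.5)
side [404.2 132.5] [376, 128, 56, 10, 296] (array([ 389.7, -553.7]), 212.4, 49.0, 3.8)
side [330.2 172.6] [280, 156, 92, 35, 1768] (array([ 601. , -198.3]), 279.4, 158.8, -4.8)
side [248.2 216.6] [232, 206, 34, 22, 594] (array([744.2, 106.2]), 99.9, 97.3, -73.8)
side [312.2 232.4] [281, 229, 62, 8, 441] (array([544.9, 125.4]), 168.2, 30.0, 16.1)
side [323.1 264.4] [300, 256, 47, 18, 398] (array([479.4, 236.1]), 121.5, 29.8, -2.2)
side [280.  289.2] [256, 279, 49, 22, 443] (array([552.6, 344.2]), 122.7, 28.2, -4.7)
[[-0.000e+00 -9.700e-01  2.400e-01  1.262e+02]
 [-0.000e+00  2.400e-01  9.700e-01  5.095e+02]
 [-1.000e+00  0.000e+00 -0.000e+00  4.042e+02]
 [ 0.000e+00  0.000e+00  0.000e+00  1.000e+00]]
```

```bash
python3 - <<'E'
from h import *;from rig import *
s=sense()
print(move_to(s,[479,232,200],87))
E
```

```text
[-10.9, -0.0, -0.0, 49.5, -409.2, -184.5]
```

>>> {"op": "move_arm", "data": {"targets": [[[-11, 0, 0, 10, -60, -27, 0.6], [-11, 0, 0, 20, -120, -54, 0.6], [-11, 0, 0, 30, -180, -81, 0.6], [-11, 0, 0, 40, -240, -108, 0.6], [-11, 0, 0, 49, -300, -135, 0.6], [-11, 0, 0, 49, -360, -162, 0.6], [-11, 0, 0, 49.5, -409, -184.5, 0.6], [-11, 0, 0, 49.5, -409, -184.5, 0.6]]]}}

```text
time: 1.15
tool_pos: [481.0, 229.9, 354.4]
tool_rot: [2.716, 1.57, -2.051]
wrist_force: [-0.2, 0.6, 0.1]
width: 51.6
```

```bash
python3 - <<'E'
from h import *;from rig import *
s=sense();print(s['tool_pos'],pose(s)[:3,2],s['time'])
im=get_image("wrist");T=pose(s)
cv2.imwrite("pics/w1.png",im["color"][:,:,::-1])
hsv=cv2.cvtColor(im["color"],cv2.COLOR_RGB2HSV)
m=((hsv[...,1]>95)&(hsv[...,2]>60)).astype(np.uint8)
n,l,st,c=cv2.connectedComponentsWithStats(m)
for i in range(1,n):
    if st[i,4]>400:
        cs=cv2.findContours((l==i).astype(np.uint8),0,1)[0][0][:,0]
        print(c[i].round(1),st[i].tolist(),rect(cast(im,cs,15,T)),rect(cast(im,cs,0,T)))
E
```

```text
[480.99376481 229.94155223 354.44137549] [ 0.05383205  0.99854944 -0.00105862] 1.15
[323.4 172.6] [311, 109, 24, 131, 2812] (array([479.8, 231.9]), 119.4, 19.2, -2.1) (array([483.6, 231.9]), 125.2, 20.2, -2.1)
[199.7 220.4] [164, 163, 71, 125, 3095] (array([522.6, 117.1]), 124.0, 25.3, 14.6) (array([528.5, 111.4]), 130.0, 26.5, 14.6)
[442.1 240.4] [426, 183, 35, 119, 2299] (array([552.1, 340.8]), 122.8, 22.2, -2.7) (array([559.4, 346. ]), 128.8, 23.3, -2.7)
```

View pics/w1.png

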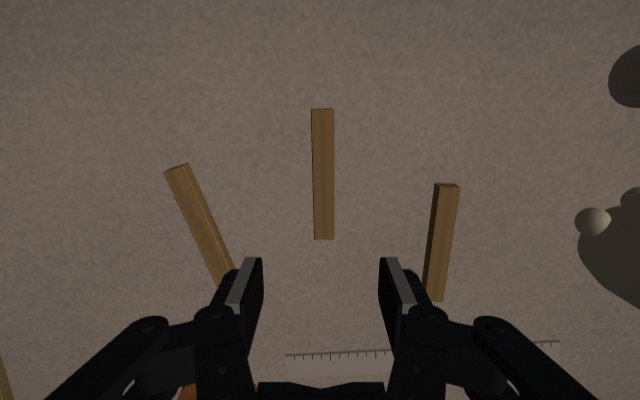

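The wrist view shows slat B at (323,173), slat A at (442,240) and part of the long slat at (200,220), with the gripper centred over B.

```bash
python3 - <<'E'
from h import *;from rig import *
print(move_to(sense(),[480,232,20.5],88))
E
```

```text
[-1.1, -0.1, -0.0, 178.9, 1.6, 2.4]
```

>>> {"op": "move_arm", "data": {"targets": [[[-1, 0, 0, 60, 1.6, 2.4, 0.6], [-1, 0, 0, 120, 1.6, 2.4, 0.6], [-1, 0, 0, 160, 1.6, 2.4, 0.6], [-1, 0, 0, 178.5, 1.6, 2.4, 0.6], [-1, 0, 0, 178.5, 1.6, 2.4, 0.6], [-1, 0, 0, 178.5, 1.6, 2.4, 0.0], [-1, 0, 0, 178.5, 1.6, 2.4, 0.0], [-1, 0, 0, 178.5, 1.6, 2.4, 0.0]]], "force": 30}}

```text
time: 2.2
tool_pos: [480.3, 232.3, 177.1]
tool_rot: [-1.779, 1.569, -0.244]
wrist_force: [-1.9, 1.1, 5.5]
width: 18.7
```

```bash
python3 - <<'E'
from h import *;from rig import *
s=sense();print(s['tool_pos'],s['wrist_force'],s['width'],pose(s).round(3)[:3,:3].tolist())
E
```

```text
[480.25138636 232.27953507 177.06952115] [-1.94417208  1.12991902  5.52154206] 18.698417399893795 [[0.001, -0.999, 0.036], [-0.0, 0.036, 0.999], [-1.0, -0.001, -0.0]]
```

```bash
python3 - <<'E'
from h import *;from rig import *
print(move_to(sense(),[590,-195,250],-5))
E
```

```text
[-87.1, -0.1, 0.0, -227.6, -125.4, -423.1]
```

>>> {"op": "move_arm", "data": {"targets": [[[0, 0, 0, -60, 0, 0, 0], [0, 0, 0, -120, 0, 0, 0], [10, 0, 0, -180, -10, -40, 0], [20, 0, 0, -227, -25, -90, 0], [30, 0, 0, -227, -43, -145, 0], [41, 0, 0, -227, -60, -202, 0], [51, 0, 0, -227, -77, -260, 0], [62, 0, 0, -227, -95, -320, 0]]]}}

```text
time: 3.2
tool_pos: [562.1, -88.7, 405.4]
tool_rot: [-0.705, 1.568, -0.254]
wrist_force: [-0.2, 0.2, -1.0]
width: 19.2
```

```bash
python3 - <<'E'
from h import *;from rig import *
s=sense();print(s['tool_pos'],s['joints'],s['width'],pose(s).round(3)[:3,2]);print(move_to(s,[590,-195,250],-5))
E
```

```text
[562.14732173 -88.73611085 405.38937265] [-2.99755760e-01  3.38166353e-01  6.37552910e-02  1.29336067e+00
  1.38040766e-04  8.20158104e-01] 19.22491705876398 [0.9   0.436 0.002]
[30.8, 0.2, 0.1, 0.6, -107.8, -21.2]
```

>>> {"op": "move_arm", "data": {"targets": [[[10, 0, 0, 0, -36, -7, 0], [20, 0, 0, 0, -72, -14, 0], [31, 0, 0, 0, -108, -21, 0], [31, 0, 0, 0, -108, -21, 0], [31, 0, 0, 0, -108, -21, 0]]]}}

```text
time: 3.82
tool_pos: [590.0, -194.7, 406.0]
tool_rot: [-0.122, 1.567, -0.21]
wrist_force: [0.4, 0.4, -0.6]
width: 18.9
```

```bash
python3 - <<'E'
from h import *;from rig import *
s=sense();print(s['tool_pos'],s['joints'],s['width'],pose(s).round(3)[:3,2])
im=get_image("wrist");pickle.dump((s,im),open("w2.pkl","wb"))
cv2.imwrite("pics/w2.png",im["color"][:,:,::-1])
E
```

```text
[ 590.04292372 -194.65895688  406.01137597] [-4.49872869e-01  4.31564024e-01  2.13789635e-01  1.34974074e+00
  8.02246639e-04  1.20937270e+00] 18.907963065777192 [ 0.996 -0.088  0.003]
```

View pics/w2.png

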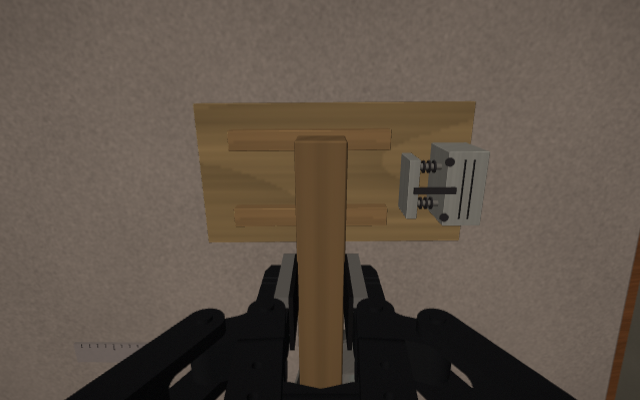

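The jig is fully in view. The base corners are about (195,103), (475,102), (460,241) and (209,242), the stop plate is at (410,185), the pointer at (435,190) and the two marks at x≈461 and 470. The held slat sits square in the gripper.

```bash
python3 - <<'E'
from h import *
s,im=pickle.load(open("w2.pkl","rb"));T=pose(s)
P=cast(im,[(195,103),(475,102),(460,241),(209,242)],12,T);print(P.round(1))
r=rect(P);print(r)
R=cast(im,[(229,129),(391,129),(386,208),(234,208)],27,T);print(R.round(1))
# runner far edge
def fr(c,a,off): 
    a=np.radians(a);return c-np.array([np.cos(a),np.sin(a)])*off
print(fr(r[0],r[3],25),rect(R))
# pointer & block top
print(cast(im,[(414,190),(456,190),(466,190),(487,150),(481,224)],66,T).round(1))
# saturation mask refined
hsv=cv2.cvtColor(im["color"],cv2.COLOR_RGB2HSV)
m=((hsv[...,1]>95)&(hsv[...,2]>60)).astype(np.uint8);m[250:]=0
cs=max(cv2.findContours(m,0,1)[0],key=cv2.contourArea)[:,0]
h=cv2.convexHull(cs);ap=cv2.approxPolyDP(h,5,True)[:,0];print(ap.tolist())
# side-view check
E
```

```text
[[ 474.6 -121.    12. ]
 [ 749.5 -144.5   12. ]
 [ 739.8 -293.9   12. ]
 [ 460.5 -269.8   12. ]]
(array([ 606.6, -207.3]), 280.4, 149.7, -4.9)
[[ 507.5 -147.5   27. ]
 [ 663.4 -161.4   27. ]
 [ 656.1 -242.    27. ]
 [ 499.  -227.8   27. ]]
[ 581.6913676  -205.16457692] (array([ 581.2, -194.6]), 157.7, 80.9, -5.2)
[[ 675.4 -212.8   66. ]
 [ 713.3 -216.2   66. ]
 [ 722.4 -217.    66. ]
 [ 739.3 -182.    66. ]
 [ 737.7 -251.7   66. ]]
[[475, 102], [458, 239], [344, 249], [209, 241], [194, 104]]
```

```bash
cat >> h.py <<'E'
def jig(x,y,z,o=(581.5,-205.0),a=-5):
    a=np.radians(a);return [o[0]+x*np.cos(a)-y*np.sin(a),o[1]+x*np.sin(a)+y*np.cos(a),z]
E
python3 - <<'E'
from h import *;from rig import *
s=sense();print(move_to(s,jig(47,0,50),-5))
E
```

```text
[-0.0, 0.2, 0.0, 201.2, -11.3, 38.8]
```

>>> {"op": "move_arm", "data": {"targets": [[[0, 0.2, 0, 50, -11.3, 38.8, 0], [0, 0.2, 0, 100, -11.3, 38.8, 0], [0, 0.2, 0, 150, -11.3, 38.8, 0], [0, 0.2, 0, 180, -11.3, 38.8, 0], [0, 0.2, 0, 195, -11.3, 38.8, 0], [0, 0.2, 0, 201, -11.3, 38.8, 0], [0, 0.2, 0, 201.5, -11.3, 38.8, 0], [0, 0.2, 0, 201.5, -11.3, 38.8, 0]]]}}

```text
time: 4.88
tool_pos: [628.7, -209.2, 205.8]
tool_rot: [-0.624, 1.569, -0.711]
wrist_force: [-0.2, -0.3, -0.3]
width: 19.3
```

```bash
python3 - <<'E'
from h import *;from rig import *
s=sense();print(s['tool_pos'],s['wrist_force'],s['width'],move_to(s,jig(47,0,49.5),-5))
E
```

```text
[ 628.66869204 -209.18449202  205.8044161 ] [-0.23240416 -0.25491367 -0.26341468] 19.271247552782498 [-0.0, 0.1, 0.1, 1.3, 0.1, -0.4]
```

>>> {"op": "move_arm", "data": {"targets": [[[0, 0, 0, 1.3, 0, -0.4, 0], [0, 0, 0, 1.6, 0, -0.4, 0], [0, 0, 0, 1.6, 0, -0.4, 0], [0, 0, 0, 1.6, 0, -0.4, 0.42], [0, 0, 0, 1.6, 0, -0.4, 0.42], [0, 0, 0, 1.6, 0, -0.4, 0.42], [0, 0, 0, -40, 0, -0.4, 0.42], [0, 0, 0, -100, 0, -0.4, 0.42]]]}}

```text
time: 5.88
tool_pos: [627.7, -208.9, 305.7]
tool_rot: [3.103, 1.569, 3.015]
wrist_force: [0.8, -0.8, -0.0]
width: 35.9
```

```bash
python3 - <<'E'
from h import *;from rig import *
s=sense();print(s['tool_pos'],s['wrist_force'],s['width'])
print(move_to(s,[552,341,205],85))
E
```

```text
[ 627.72250573 -208.8888367   305.70629891] [ 0.7728491  -0.82194196 -0.03336956] 35.93625635486953
[90.0, -0.1, 0.1, -54.1, 541.1, -123.8]
```

>>> {"op": "move_arm", "data": {"targets": [[[-10, 0, 0, -54, 15, -3, 0.6], [-20, 0, 0, -54, 75, -17, 0.6], [-30, 0, 0, -54, 136, -31, 0.6], [-40, 0, 0, -54, 197, -45, 0.6], [-50, 0, 0, -54, 258, -59, 0.6], [-60, 0, 0, -54, 319, -73, 0.6], [-70, 0, 0, -54, 380, -87, 0.6], [-80, 0, 0, -54, 441, -101, 0.6]]]}}

```text
time: 6.88
tool_pos: [565.3, 240.8, 360.1]
tool_rot: [1.559, 1.57, 2.873]
wrist_force: [1.0, -0.2, 0.7]
width: 51.0
```

```bash
python3 - <<'E'
from h import *;from rig import *
s=sense();print(s['tool_pos'],s['joints'].round(2))
print(move_to(s,[552,341,150],86.5))
E
```

```text
[565.33056524 240.7553138  360.10292519] [0.27 0.43 0.09 1.23 0.   0.53]
[-11.2, 0.0, -0.1, 55.1, 38.3, 93.6]
```

>>> {"op": "move_arm", "data": {"targets": [[[-6, 0, 0, 25, 19, 47, 0.6], [-11, 0, 0, 55, 38, 94, 0.6], [-11, 0, 0, 55, 38, 94, 0.6], [-11, 0, 0, 55, 38, 94, 0.6]]]}}

```text
time: 7.38
tool_pos: [552.5, 341.1, 305.3]
tool_rot: [1.563, 1.57, 3.069]
wrist_force: [-0.2, -1.6, 0.5]
width: 51.3
```

```bash
cat > slat.py <<'E'
from h import *;from rig import *
import sys
s=sense();print(s['tool_pos'],s['wrist_force'],s['width'],s['time'])
im=get_image("wrist");T=pose(s)
pickle.dump((s,im),open(sys.argv[1]+".pkl","wb"))
cv2.imwrite(f"pics/{sys.argv[1]}.png",im["color"][:,:,::-1])
hsv=cv2.cvtColor(im["color"],cv2.COLOR_RGB2HSV)
m=((hsv[...,1]>95)&(hsv[...,2]>60)).astype(np.uint8)
n,l,st,c=cv2.connectedComponentsWithStats(m)
for i in range(1,n):
    if st[i,4]>400:
        cs=cv2.findContours((l==i).astype(np.uint8),0,1)[0][0][:,0]
        print(c[i].round(1),st[i].tolist(),rect(cast(im,cs,15,T)))
E
python3 slat.py w3
```

```text
[552.45897104 341.13936871 305.34483456] [-0.17012637 -1.58040915  0.46286898] 51.27517394866439 7.375
[ 46.7 210.4] [0, 99, 110, 200, 6683] (array([548.9, 127.1]), 160.2, 31.0, 14.5)
[320.6 189.8] [308, 116, 28, 151, 3812] (array([553.2, 340.8]), 119.7, 19.3, -4.7)
[ 52.8 378.1] [30, 359, 59, 41, 1020] (array([707.9,  86.7]), 76.8, 19.6, -52.5)
```

```bash
python3 - <<'E'
from h import *;from rig import *
print(move_to(sense(),[553.2,340.8,20],85.3))
E
```

```text
[0.9, 0.0, -0.0, 130.8, -0.5, 0.1]
```

>>> {"op": "move_arm", "data": {"targets": [[[1, 0, 0, 50, -0.5, 0, 0.6], [1, 0, 0, 100, -0.5, 0, 0.6], [1, 0, 0, 120, -0.5, 0, 0.6], [1, 0, 0, 129.5, -0.5, 0, 0.6], [1, 0, 0, 129.5, -0.5, 0, 0.0], [1, 0, 0, 129.5, -0.5, 0, 0.0], [1, 0, 0, 129.5, -0.5, 0, 0.0], [1, 0, 0, 129.5, -0.5, 0, 0.0]]]}}

```text
time: 8.43
tool_pos: [553.7, 340.7, 177.7]
tool_rot: [-1.053, 1.569, 0.434]
wrist_force: [0.1, -2.3, 6.8]
width: 19.5
```

>>> {"op": "move_arm", "data": {"targets": [[[0, 0, 0, -60, 0, 0, 0], [0, 0, 0, -120, 0, 0, 0], [10, 0, 0, -180, 20, -20, 0], [20, 0, 0, -200, 17, -80, 0], [30, 0, 0, -200, 12, -140, 0], [40, 0, 0, -200, 7, -200, 0], [50, 0, 0, -200, 2, -260, 0], [60, 0, 0, -200, -4, -320, 0]]]}}

```text
time: 9.43
tool_pos: [530.1, 19.5, 378.3]
tool_rot: [-0.218, 1.567, 0.216]
wrist_force: [0.5, 0.9, -0.3]
width: 19.1
```

```bash
python3 - <<'E'
from h import *;from rig import *
s=sense();print(s['tool_pos'],s['width'],s['joints'].round(2),move_to(s,jig(-47,0,200),-5))
E
```

```text
[530.12181748  19.54968425 378.25731681] 19.11296536471827 [-0.12  0.28 -0.1   1.19  0.    1.02] [29.9, 0.2, -0.0, 23.1, -201.9, -88.8]
```

>>> {"op": "move_arm", "data": {"targets": [[[10, 0, 0, 23, -55, -24, 0], [20, 0, 0, 23, -110, -48, 0], [30, 0, 0, 23, -165, -72, 0], [30, 0.2, 0, 23, -202, -89, 0], [30, 0.2, 0, 70, -202, -89, 0], [30, 0.2, 0, 120, -202, -89, 0], [30, 0.2, 0, 160, -202, -89, 0], [30, 0.2, 0, 160, -202, -89, 0]]]}}

```text
time: 10.42
tool_pos: [534.2, -200.7, 216.7]
tool_rot: [2.664, 1.567, 2.575]
wrist_force: [-0.2, -0.4, -0.2]
width: 19.3
```

```bash
python3 - <<'E'
from h import *;from rig import *
s=sense();print(s['tool_pos'],s['width'],move_to(s,jig(-47,0,50),-5))
E
```

```text
[ 534.24926978 -200.65343371  216.66808421] 19.253773053317015 [-0.1, -0.2, -0.1, 11.7, -0.2, 0.5]
```

>>> {"op": "move_arm", "data": {"targets": [[[0, 0, 0, 7, 0, 0.5, 0], [0, 0, 0, 12, 0, 0.5, 0], [0, 0, 0, 12.5, 0, 0.5, 0], [0, 0, 0, 12.5, 0, 0.5, 0.42], [0, 0, 0, 12.5, 0, 0.5, 0.42], [0, 0, 0, 12.5, 0, 0.5, 0.42], [0, 0, 0, -40, 0, 0.5, 0.42], [0, 0, 0, -100, 0, 0.5, 0.42]]]}}

```text
time: 11.42
tool_pos: [534.7, -200.7, 317.5]
tool_rot: [2.684, 1.565, 2.595]
wrist_force: [1.5, 0.1, 0.3]
width: 35.8
```

>>> {"op": "move_arm", "data": {"targets": [[[0, 0, 0, -60, 0, 40, 0.42], [0, 0, 0, -100, 0, 55, 0.42], [0, 0, 0, -100, 0, 55, 0.42]]]}}

```text
time: 11.8
tool_pos: [591.4, -206.1, 420.4]
tool_rot: [0.591, 1.57, 0.502]
wrist_force: [-0.4, 0.5, -0.3]
width: 35.4
```

```bash
python3 slat.py w4
```

```text
[ 591.39703687 -206.13923316  420.44332342] [-0.4486301   0.53121953 -0.27298839] 35.43927209872433 11.8
[318.8 155.7] [196, 90, 274, 138, 30694] (array([ 604.9, -205.9]), 276.3, 148.0, -4.7)
[622.  307.2] [597, 179, 43, 221, 3118] (array([ 945.7, -408.2]), 309.1, 22.0, 90.0)
```

View pics/w4.png

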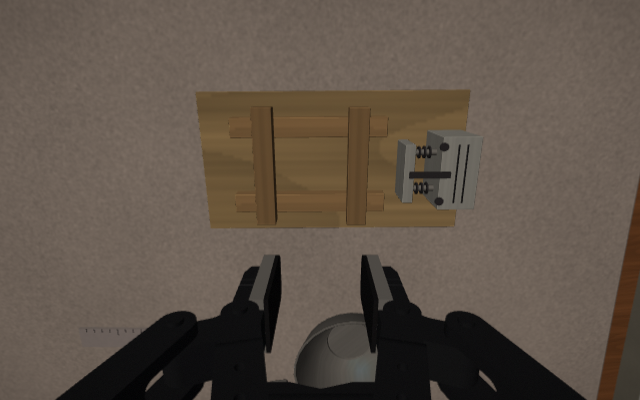

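Both short slats lie across the runners, at about (264,165) and (358,165), square and one towards each end. The stop is at (405,172) and the bowl at (345,355).

```bash
python3 - <<'E'
from h import *;from rig import *
s,im=pickle.load(open("w4.pkl","rb"));T=pose(s)
def J(p): 
    a=np.radians(-5);d=p[:,:2]-[581.5,-205];return (d@np.array([[np.cos(a),-np.sin(a)],[np.sin(a),np.cos(a)]])).round(1).tolist()
print("slats",J(cast(im,[(252,107),(271,107),(276,224),(257,224)],42,T)),J(cast(im,[(348,107),(369,107),(367,224),(347,224)],42,T)))
print("base",J(cast(im,[(196,91),(470,90),(456,228),(210,228)],12,T)))
print("stopface,tip",J(cast(im,[(402,141),(402,202),(451,175),(459,175),(467,175)],66,T)))
s=sense();print(move_to(s,[546,123,150],105-0.5))
E
```

```text
slats [[-53.9, 60.4], [-35.9, 60.3], [-36.0, -58.6], [-56.0, -58.6]] [[37.0, 60.2], [56.9, 60.2], [59.7, -58.8], [38.6, -58.8]]
base [[-115.2, 74.5], [162.6, 75.0], [166.2, -75.9], [-115.8, -75.3]]
stopface,tip [[84.9, 31.6], [89.0, -26.7], [132.9, -0.2], [140.4, -0.2], [147.9, -0.2]]
[70.4, -0.2, 0.0, 113.9, 323.6, -73.2]
```

>>> {"op": "move_arm", "data": {"targets": [[[-10, 0, 0, 10, 30, -7, 0.6], [-20, 0, 0, 20, 60, -13, 0.6], [-30, 0, 0, 30, 90, -20, 0.6], [-40, 0, 0, 40, 120, -27, 0.6], [-50, 0, 0, 50, 150, -34, 0.6], [-60, 0, 0, 60, 180, -40, 0.6], [-70, 0, 0, 70, 210, -47, 0.6], [-80, 0, 0, 70, 240, -54, 0.6]]]}}

```text
time: 12.85
tool_pos: [556.5, 38.9, 346.6]
tool_rot: [1.499, 1.564, 2.812]
wrist_force: [-0.0, 0.4, 0.0]
width: 51.4
```

```bash
python3 - <<'E'
from h import *;from rig import *
s=sense();print(s['joints'].round(2));print(move_to(s,[546,123,190],104.5))
E
```

```text
[-0.08  0.34 -0.09  1.14  0.    0.18]
[-29.3, 0.1, -0.4, 1.9, 31.6, 78.7]
```

>>> {"op": "move_arm", "data": {"targets": [[[-10, 0, 0, 0, 11, 27, 0.6], [-20, 0, 0, 0, 21, 52, 0.6], [-29, 0, -0.4, 0, 31.6, 78.7, 0.6], [-29, 0, -0.4, 0, 31.6, 78.7, 0.6], [-29, 0, -0.4, 0, 31.6, 78.7, 0.6]]]}}

```text
time: 13.48
tool_pos: [545.5, 122.6, 346.1]
tool_rot: [0.184, 1.569, 2.001]
wrist_force: [0.4, 0.4, 0.0]
width: 51.5
```

```bash
python3 slat.py w5
```

```text
[545.5206379  122.58705289 346.12923491] [0.40784587 0.35686224 0.04379625] 51.46277551369226 13.475
[ 16.5 138.1] [0, 1, 45, 310, 9825] (array([ 608.1, -131.5]), 277.7, 31.9, -1.8)
[317.3 170.6] [304, 80, 25, 188, 4202] (array([546.1, 119.7]), 167.6, 19.3, 14.5)
[272.9 351.4] [248, 315, 51, 76, 2706] (array([736.3, 119.9]), 94.9, 52.0, 13.0)
```

```bash
python3 - <<'E'
from h import *;from rig import *
print(move_to(sense(),[541.3,118.4,20],104.5))
E
```

```text
[-0.4, 0.1, 0.0, 171.3, 5.3, -3.1]
```

>>> {"op": "move_arm", "data": {"targets": [[[0, 0, 0, 55, 5, -3, 0.6], [0, 0, 0, 110, 5, -3, 0.6], [0, 0, 0, 155, 5, -3, 0.6], [0, 0, 0, 170, 5.3, -3, 0.6], [0, 0, 0, 170, 5.3, -3, 0.6], [0, 0, 0, 170, 5.3, -3, 0.0], [0, 0, 0, 170, 5.3, -3, 0.0], [0, 0, 0, 170, 5.3, -3, 0.0]]], "force": 50}}

```text
time: 14.52
tool_pos: [541.8, 118.5, 178.0]
tool_rot: [-1.145, 1.568, 0.672]
wrist_force: [-1.3, -0.1, 9.8]
width: 18.4
```

>>> {"op": "move_arm", "data": {"targets": [[[0, 0, 0, -60, 0, 0, 0], [0, 0, 0, -120, 0, 0, 0], [5, 0, 0, -160, 0, -40, 0], [10, 0, 0, -160, 0, -100, 0], [20, 0, 0, -160, 0, -160, 0], [20, 0, 0, -160, 0, -200, 0], [20, 0, 0, -160, 0, -200, 0]]]}}

```text
time: 15.4
tool_pos: [590.6, -78.2, 338.4]
tool_rot: [-1.14, 1.567, 0.325]
wrist_force: [0.7, 1.0, -0.4]
width: 18.9
```

```bash
python3 - <<'E'
from h import *;from rig import *
s=sense();print(s['tool_pos'],s['joints'].round(2),s['width'])
print(move_to(s,jig(-23,0,180),85))
E
```

```text
[590.56992381 -78.22857532 338.38249044] [-0.27  0.41 -0.01  1.15  0.   -0.16] 18.89096433168863
[-1.1, 0.1, 0.2, 3.1, 18.6, -127.5]
```

>>> {"op": "move_arm", "data": {"targets": [[[0, 0, 0, 3, 8, -50, 0], [-1, 0, 0, 3, 18, -100, 0], [-1, 0, 0, 3, 18.6, -127.5, 0], [-1, 0, 0, 50, 18.6, -127.5, 0], [-1, 0, 0, 90, 18.6, -127.5, 0], [-1, 0, 0, 100, 18.6, -127.5, 0], [-1, 0, 0, 103, 18.6, -127.5, 0], [-1, 0, 0, 103, 18.6, -127.5, 0]]]}}

```text
time: 16.4
tool_pos: [559.5, -202.8, 236.6]
tool_rot: [-1.426, 1.565, 0.057]
wrist_force: [-0.0, 0.3, -0.1]
width: 18.5
```

```bash
python3 - <<'E'
from h import *;from rig import *
s=sense();print(s['tool_pos'],s['joints'].round(2),s['width'])
print(move_to(s,jig(-23,0,65),85))
im=get_image("wrist")["color"];cv2.imwrite("pics/w6.png",im[:,:,::-1])
E
```

```text
[ 559.452061   -202.82258869  236.5730133 ] [-0.49  0.48 -0.19  0.9   0.   -0.4 ] 18.494375796612275
[-0.0, 0.0, 0.3, 16.6, 0.9, -0.3]
```

View pics/w6.png

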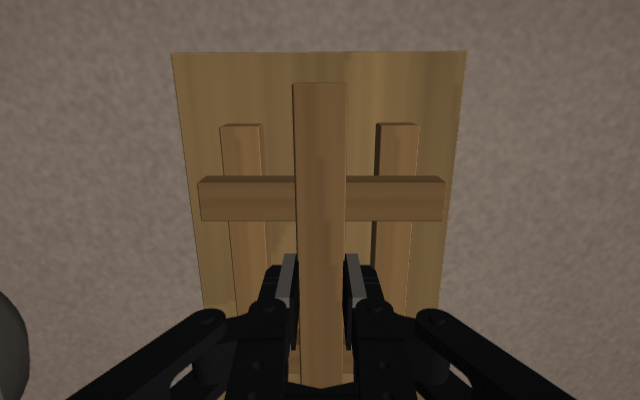

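The long slat sits centred and in line above the short ones: it is at column 320, with the near short slat at row 200.

>>> {"op": "move_arm", "data": {"targets": [[[0, 0, 0, 8, 0.9, -0.3, 0], [0, 0, 0, 14, 0.9, -0.3, 0], [0, 0, 0, 16, 0.9, -0.3, 0], [0, 0, 0, 16.5, 0.9, -0.3, 0], [0, 0, 0, 16.5, 0.9, -0.3, 0]]]}}

```text
time: 17.08
tool_pos: [558.6, -203.2, 220.1]
tool_rot: [-1.446, 1.565, 0.036]
wrist_force: [-0.4, 0.4, 0.2]
width: 18.3
```

```bash
python3 - <<'E'
from h import *;from rig import *
s=sense();print(s['tool_pos'],s['wrist_force'],s['width'],s['effort'].round(2))
print(move_to(s,jig(-23,0,65),85))
E
```

```text
[ 558.62511324 -203.15186999  220.08972974] [-0.39700764  0.38548606  0.16591939] 18.254553940820248 [ 3.000e-02 -7.861e+01  3.292e+01 -4.000e-02  2.000e-02  0.000e+00]
[-0.1, 0.0, 0.3, 0.1, 0.1, 0.2]
```

>>> {"op": "move_arm", "data": {"targets": [[[0, 0, 0.3, 0.5, 0, 0, 0], [0, 0, 0.3, 1, 0, 0, 0], [0, 0, 0.3, 1, 0, 0, 0]]]}}

```text
time: 17.45
tool_pos: [559.0, -203.2, 220.0]
tool_rot: [-1.364, 1.569, 0.118]
wrist_force: [-0.5, 2.6, 10.5]
width: 18.9
```

>>> {"op": "move_arm", "data": {"targets": [[[0, 0, 0, 0, -0.5, 0, 0], [0, 0, 0, 0.1, -3, 0, 0], [0, 0, 0, 0.1, -6, 0, 0], [0, 0, 0, 0.1, -9, 0, 0], [0, 0, 0, 0.1, -12, 0, 0], [0, 0, 0, 0.1, -15, 0, 0], [0, 0, 0, 0.1, -18, 0, 0], [0, 0, 0, 0.1, -18, 0, 0]]]}}

```text
time: 18.45
tool_pos: [577.0, -204.8, 220.0]
tool_rot: [-1.466, 1.57, 0.017]
wrist_force: [-2.7, -0.3, 6.6]
width: 18.9
```

```bash
python3 - <<'E'
from h import *;from rig import *
s=sense();print(s['tool_pos'],s['wrist_force'],s['width'])
print(move_to(s,jig(-5,0,65),85))
E
```

```text
[ 576.95953807 -204.81105274  220.03627169] [-2.69819807 -0.3497865   6.61448036] 18.864225389585393
[-0.0, 0.0, 0.1, 0.0, 0.5, 0.2]
```

>>> {"op": "move_arm", "data": {"targets": [[[0, 0, 0, -0.4, 0, 0, 0], [0, 0, 0, -0.4, 0, 0, 0]]]}}

```text
time: 18.7
tool_pos: [577.0, -204.8, 220.3]
tool_rot: [-1.357, 1.57, 0.125]
wrist_force: [0.3, -0.7, -0.3]
width: 18.4
```

>>> {"op": "move_arm", "data": {"targets": [[[0, 0, 0, 0, -1, 0, 0], [0, 0, 0, 0, -2, 0, 0], [0, 0, 0, 0, -2, 0, 0]]]}}

```text
time: 19.08
tool_pos: [579.1, -205.0, 220.2]
tool_rot: [-1.35, 1.57, 0.133]
wrist_force: [0.6, 0.1, 0.1]
width: 18.6
```

>>> {"op": "move_arm", "data": {"targets": [[[0, 0, 0, 0, -1, 0, 0], [0, 0, 0, 0, -2, 0, 0], [0, 0, 0, 0, -3, 0, 0], [0, 0, 0, 0, -4, 0, 0], [0, 0, 0, 0, -4, 0, 0]]]}}

```text
time: 19.7
tool_pos: [583.1, -205.3, 220.1]
tool_rot: [-1.257, 1.57, 0.226]
wrist_force: [-1.7, 0.1, -0.2]
width: 18.2
```

>>> {"op": "move_arm", "data": {"targets": [[[0, 0, 0, 0, -1, 0, 0], [0, 0, 0, 0, -2, 0, 0], [0, 0, 0, 0, -3, 0, 0], [0, 0, 0, 0, -3, 0, 0]]]}}

```text
time: 20.2
tool_pos: [586.0, -205.6, 220.1]
tool_rot: [-1.113, 1.57, 0.37]
wrist_force: [-3.9, 0.1, -0.0]
width: 18.3
```

>>> {"op": "move_arm", "data": {"targets": [[[0, 0, 0, 0, -1, 0, 0], [0, 0, 0, 0, -2, 0, 0], [0, 0, 0, 0, -3, 0, 0], [0, 0, 0, 0, -4, 0, 0], [0, 0, 0, 0, -4, 0, 0], [0, 0, 0, 0, -4, 0, 0]]]}}

```text
time: 20.95
tool_pos: [589.8, -205.9, 220.0]
tool_rot: [0.666, 1.57, 2.148]
wrist_force: [-6.1, -0.9, 1.7]
width: 18.8
```

```bash
python3 - <<'E'
from h import *;from rig import *
F=[]
d=pickle.load(open("d0.pkl","rb"))
for n in("top","side","side"):
    s=sense();F.append(s['wrist_force']);im=get_image(n)["color"]
    x,y=(350,120) if n=="top" else (270,135)
    c=[cv2.resize(a[y:y+60,x:x+80],None,fx=5,fy=5,interpolation=cv2.INTER_CUBIC) for a in(d[n]["color"],im)]
    cv2.imwrite(f"pics/end_{n}.png",np.hstack(c)[:,:,::-1])
    if n=="top": cv2.imwrite("pics/topf.png",im[:,:,::-1])
print(np.round(F,2),s['tool_pos'],s['width'])
E
```

```text
[[-6.13 -0.85  1.72]
 [-5.99 -0.11  3.28]
 [-5.83  0.35  2.45]] [ 589.80161429 -205.90178521  220.03508599] 18.253021648229357
```

View pics/end_side.png

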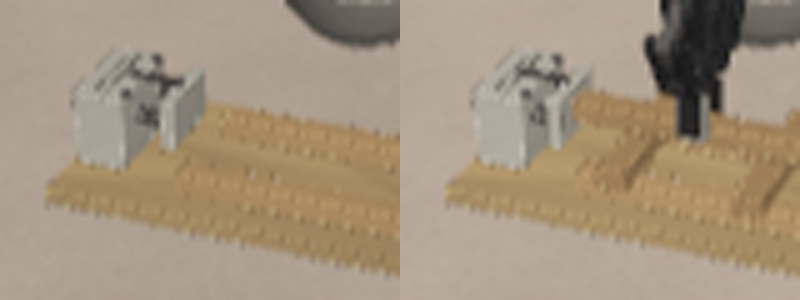

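View pics/end_top.png

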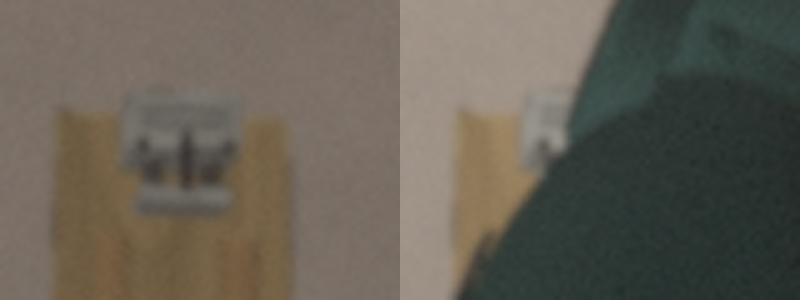

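The side crop shows the plate pushed about halfway towards its block. The long slat bears on it and both short slats are still in place. In the top crop the arm hides the jig.

>>> {"op": "move_arm", "data": {"targets": [[[0, 0, 0, 0, -0.6, 0, 0], [0, 0, 0, 0, -0.6, 0, 0], [0, 0, 0, 0, -0.6, 0, 0], [0, 0, 0, 0, -0.6, 0, 0]]]}}

```text
time: 21.6
tool_pos: [590.1, -205.9, 220.0]
tool_rot: [1.347, 1.57, 2.83]
wrist_force: [-7.3, -0.2, 2.9]
width: 18.2
```

```bash
python3 - <<'E'
from rig import *
for i in range(4): s=sense();print(s['tool_pos'].round(2),s['wrist_force'].round(1));get_image("side")
if 4.2<-s['wrist_force'][0]<8: job_done();print("handed in")
E
```

```text
[ 590.1  -205.9   220.04] [-7.3 -0.2  2.9]
[ 590.12 -205.88  220.04] [-7.  -0.1  2.9]
[ 590.13 -205.9   220.02] [-6.9 -0.3  2.7]
[ 590.11 -205.9   220.04] [-7.5  0.4  3.7]
the job is handed in; nothing more can be done
handed in
```

I laid both short slats across the runners and the long slat on top of them. I then slid the long slat against the sprung stop and handed the job in at about 22 s, with the gripper still holding it there.

- **Short slats:** the wrist picture put them at about x = −45 and +48 mm on the jig. They were centred to about 1 mm and square to about 0.02 rad. I did not measure them again after the slide, but the side picture showed them still in place.
- **Push on the stop:** the wrist force at hand-in was about 7 N along the jig and steady. About 1 N of that is probably friction, because roughly 3 N was pressing down. The arm had gone about 10 mm past first contact, which agrees with 6 N on the plate. The push never came near the end of travel.
- **Pointer between the marks:** I did not see this directly, because the arm hid the marks from the top camera. In the side picture the plate is about halfway in.
- **Force and position:** in the last nudge the force rose by about 1 N while the arm moved only 0.3 mm, which is more than the spring explains. I put the difference down to friction and noise.
- **Other objects:** no path went near the bystanders and there was no sign of contact. I did not measure their positions again.

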